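# Stow the hanging caddy in its travel cradle

### The arm

A 6-joint arm with a two-finger parallel gripper is mounted at the origin on the work surface. World frame = base frame: x ahead of the robot, y to its left, z up, the work surface at z = 0. Lengths are in m, angles in degrees, forces in N, time in s.
With the tool pointing down it reaches from about 0.25 to 0.725 m from the base axis. Payload 9.7 kg.
Tool frame: the origin (TCP) lies between the finger pads; the fingertips stand 11 mm ahead of it and the grasp point (between the pads) lies 8 mm behind it; z points along the fingers, x is the direction in which the jaws open and shut, and the axes are right-handed (so a half turn about z gives the same grasp; the last joint's range is limited). The gripper opens to 85 mm and grips with 20 to 120 N. Pads are 22 mm wide; open, the fingers measure 114 mm over their backs; the gripper's body (76 mm by 85 mm) begins 54 mm behind the grasp point. The pads swing forward as they close: fully open they stand 13 mm farther back than shut.
Start: joints at [74.943, 4.979, 10.078, 95.1, 0, 90], TCP at [0.143, 0.531, 0.242] pointing down, gripper open.
Joint ranges: [-179.16, 179.16], [-48.56, 103.87], [-65.8, 70.77], [-126.05, 130.52], [-82.76, 87.17], [-180, 180]. Speed limits (degrees/s): [127.2, 127.2, 147.25, 180, 180, 180].

### API

Orientations are given as [roll, pitch, yaw] about the fixed x, y, z axes, in that order (R = Rz(yaw) Ry(pitch) Rx(roll)).
In Python, from workcell import get_obs, camera, job_done, spotter gives the robot as it stands.
- The arm moves only by the tool play_rows, never from a script. Its argument "rows" is a list of rows, each a list of 3 entries, a list of its own where there are three numbers: the closure, from 0 (fully open) to 1 (shut), then the shift along the tool's x, y, z in cm, then the turn, a rotation vector about the tool's x, y, z in degrees. In form: [[claw, [x, y, z], [wx, wy, wz]], ...]. A call has 1 to 12 rows; each row shifts and turns the pose as measured when the row begins, along the tool's axes as they then stand; what a row does not reach is not made up. A row lasts 1/10 s, in which the tool goes at most 50 mm and 8.59 degrees, less where a joint would pass 70% of its speed; a pose out of reach is approached as far as the arm can. A call is refused whole if a number of a shift passes 5 or a number of a turn 8.59, either way. A call with a gripper value outside its range is refused whole. The fingers move at their own pace and stop on an object; "newtons" is the grip in N (left out, the last holds). Time passes only in rows, so rows that do not move let the fingers close. It gives the time, the measured TCP pose, the force and the opening at its end, in the units of the state.
- get_obs(): the state, without advancing time (a new reading comes with each control period).
- camera(name): name is "side" or "top"; returns a dict with "img" (400x640x3 uint8, red, green, blue), "intrinsics" (3x3 intrinsics, pixels), "k1" (the pictures are not rectified: a ray, as slopes to the right and down, at radius r is drawn at 1 + k1 r^2 times it, then the intrinsics apply), "xyz" and "orientation" of the camera in the world. Camera axes: x right, y down, z forward; pixel columns grow to the right and rows downward; lengths in m; the calibration is good to about 2 mm. A picture is of the moment at which its call begins. There is no depth.
- job_done(): hands the job in, once; it reports no verdict.
Trained networks look in a picture, given as the dict that the camera call returned (one of the last four; its "shot" number tells which), for a name from the list of things; names that differ only in an ending like _2 or _b are one class to them, and where a whole thing is asked for, a point or a joint stands for the part that bears it (a point fixed in the world has none). Each returns a list of dicts, best first, with "confidence" (0 to 1); they miss things now and then, are a little off and sometimes report something else, mostly with a low value. They report only what shows in the picture. A call takes as long as a camera call. They do not tell look-alikes from the thing itself.
- spotter.spot_in(picture, thing): "point" ([x, y, z] in m, in world coordinates, good to about 4 mm: the middle of the surface that is visible of it).
- spotter.trace(picture, thing): "pixels" (400x640 bool, what is visible of it).
The state is a dict: "time": time; "q": joint angles; "qd": joint speeds; "joint_efforts": joint torques, N m; "ee_pos": TCP position; "tcp_rot": TCP orientation; "wrist_force": force on the tool from outside, world axes, zero at the start; "torque": the same for the moment, N m; "opening": finger opening in m.
Only numpy, scipy, OpenCV 4.12 (cv2) and the standard library are available. Lean on these libraries where they do the work, as an engineer would, in place of code of your own. Each camera call takes 0.05 s, during which the arm holds its last target.

### The job

Get the galley ready for the road: lift the wooden caddy off its deep hook, up past the tip, without wrenching the hook. Tuck its tongue under the lip of the white travel cradle with the front end still raised, then swing the front down gently, without letting it drop, until the caddy lies flat and fully home. Leave it there and do not disturb the other things on the counter.

Things in the scene. Friction and masses are not known exactly. Their poses are not given: they have to be found in the camera images.
- caddy_grip (a point): Centre of the caddy's grip bar (84 mm long along x, 14 thick along y, 24 high, flat sides), 92 mm above the centre of the underside. The caddy: open wooden tote box 130 mm long (x), 96 wide (y), walls 56 high, about 0.35 kg; nothing beside the grip bar above the walls. x points to its back end (steel bar, tongue), z up. It starts level, hung on the hook, underside 55 mm above the counter.
- caddy_bar (a point): Middle of the caddy's hanging bar: a level steel bar 8 mm thick, 72 mm long along y, on two uprights, 81 mm behind (+x) and 96 mm above the centre of the caddy's underside. At the start it lies in the hook. Same axes as the caddy.
- caddy_tongue (a point): Middle of the lower edge of the tip of the caddy's tongue: a steel tab 60 mm wide and 6 mm thick, flush with the underside, sticking out 34 mm from the back end; the tip is 99 mm behind (+x) the caddy's centre. Same axes as the caddy.
- stand: Hook stand, fixed: wooden post (50 mm wide, 12 thick, 210 high) on a foot plate 10 mm high, with one steel hook 30 mm wide. Origin on the counter under the middle of the hung caddy; x points to the post (its front at x = 99 mm), z up. The hook's trough is 147 mm up and 22 mm front to back; its upturned tip (x = 73 to 77 mm) rises 40 mm above the trough.
- hook_tip (a point): Top end of the hook's upturned tip, 187 mm above the counter, x = 75 mm from the stand's origin. Same axes as the stand.
- cradle: White plastic travel cradle, fixed. Origin on the counter under the middle of the seated caddy; x points to the lip end, z up. Floor 10 mm above the counter; side walls 18 mm above the floor, 104 mm apart (x -50 to 60 mm); front ridge 10 mm above the floor, inner face x = -68 mm; back stop wall at x = 103 mm. Caddy seated: flat on the floor, tongue under the lip, front behind the ridge, x along x.
- cradle_lip (a point): Middle of the lower front edge of the lip: a ledge 100 mm wide and 8 mm thick over the back end of the cradle, from x = 79 mm to the stop wall; its underside is 13 mm above the cradle's floor (23 mm above the counter). Same axes as the cradle.
- mill: Bystander: wooden pepper mill, upright, 54 mm across, 115 mm high. Origin at the centre of its underside, z up.
- jar: Bystander: storage jar with black lid, upright, 54 mm across, 70 mm high. Origin at the centre of its underside, z up.
- mug: Bystander: white mug, upright, 80 mm across plus handle, 90 mm high. Origin at the centre of its underside, z up.
- mortar: Bystander: heavy grey stone mortar bowl, 100 mm across, 65 mm high. Origin at the centre of its underside, z up.
- oil: Bystander: oil bottle, upright, 60 mm across, 190 mm high. Origin at the centre of its underside, z up.
- spice: Bystander: spice jar with white lid, upright, 46 mm across, 100 mm high. Origin at the centre of its underside, z up.
There are look-alikes about, which are no part of the job. What is shaped like the part that bears caddy_grip but red is not meant.

How it is judged (in metres and radians):
On the way, in this order (a step that is already met when the one before it is completed fails the run):
1. the caddy's hanging bar has been lifted past the hook's tip and the caddy is clear of the stand (z of caddy_bar in the frame of stand above 0.187 m and contact force between caddy and stand below 0.1 N), for 0.1 s.
2. the tongue is under the cradle's lip while the front end is still raised (x of caddy_tongue in the frame of cradle above 0.086 m and z of caddy_tongue in the frame of cradle below 0.022 m and y of caddy_tongue in the frame of cradle between -0.02 and 0.02 m and angle between caddy_grip's own z axis and vertical above 0.06 rad), for 0.1 s.
At the end, for the whole second after the job is handed in: The caddy lies at rest, flat (within 0.03 rad) on the cradle's floor (tongue within 3.5 mm of it), its tongue at least 13 mm under the lip, in line with the cradle (within 9 mm sideways and 0.1 rad) (x of caddy_tongue in the frame of cradle between 0.092 and 0.106 m and z of caddy_tongue in the frame of cradle between 0.007 and 0.0135 m and y of caddy_tongue in the frame of cradle between -0.009 and 0.009 m and angle between caddy_grip's own z axis and vertical below 0.03 rad and angle between the x axis of caddy_grip and the x axis of cradle, either way round below 0.1 rad and linear speed of caddy below 0.02 m/s); the robot touches nothing.
It fails at once if the hook was wrenched: the caddy pressed on the hook stand with more than 35 N (contact force between caddy and stand above 35 N).
It fails at once if the front end was dropped: with the tongue under the lip the caddy turned faster than 3 rad/s (x of caddy_tongue in the frame of cradle above 0.086 m and z of caddy_tongue in the frame of cradle below 0.022 m and y of caddy_tongue in the frame of cradle between -0.02 and 0.02 m and angular speed of caddy above 3 rad/s).
It fails at once if a bystander was disturbed: moved by more than 25 mm (distance of any of mill, jar, mug, mortar, oil, spice from where it was at the start of the episode above 0.025 m).
It also fails if it takes over 48 s, if anything falls off the work surface, if the arm or the gripper's body presses on something with over 40 N, if the wrist force passes 120 N, or if a joint passes its speed limit or range.

## Working session

There is one attempt and no reset: what is moved stays moved. The work goes in short steps, Python scripts to look and compute and a tool call to move; the robot and the scene stay as the last step left them, time stands still between calls to the robot, and variables do not carry over. Pictures are saved under pics/ and viewed, and the job is handed in when it is done.

Besides the shell and the picture viewer there is one more tool, called after "Request:" by a JSON object that holds its "api" and its "payload". play_rows: Moves the arm, as the interface text tells. Its arguments: {"type":"object","properties":{"rows":{"type":"array","items":{"type":"array"}},"newtons":{"type":"number"}},"required":["rows"]}

```bash
ls; mkdir -p pics; cat > h.py <<'E'
import numpy as np,cv2
from workcell import get_obs,camera,job_done,spotter
from scipy.spatial.transform import Rotation as R
def save(c,n): cv2.imwrite('pics/'+n+'.png',c['img'][:,:,::-1])
E
python3 - <<'E'
from h import *
print(get_obs())
for n in ['side','top']:
    c=camera(n); save(c,n+'0'); print(n,c['intrinsics'],c['k1'],c['xyz'],c['orientation'],c['shot'])
    for t in ['caddy_grip','caddy_bar','caddy_tongue','stand','hook_tip','cradle','cradle_lip','mill','jar','mug','mortar','oil','spice']:
        r=spotter.spot_in(c,t)
        print(t,[(np.round(d['point'],3).tolist(),round(d['confidence'],2)) for d in r[:4]])
E
```

```text
pics
{'time': 0.0, 'q': array([ 7.49436947e+01,  5.01152956e+00,  1.00336990e+01,  9.51003132e+01,
       -4.78459779e-04,  9.00004061e+01]), 'qd': array([-0.05864202, -0.01375624,  0.02988675, -0.00211138, -0.00100806,
       -0.01103802]), 'joint_efforts': array([ 1.74159097e-03, -5.20397329e+01,  4.64797175e+01,  1.67126663e-02,
        1.06026819e-04, -1.07634204e-05]), 'ee_pos': array([0.14281647, 0.53090203, 0.24157219]), 'tcp_rot': array([1.79999521e+02, 7.81437125e-02, 7.49432887e+01]), 'wrist_force': array([ 0.06064051, -0.86256165, -0.50259923]), 'torque': array([ 0.0105523 ,  0.01636818, -0.05356751]), 'opening': 0.08503769825774056}
side [[398.69638638   0.         315.24447447]
 [  0.         398.69638638 197.83920128]
 [  0.           0.           1.        ]] -0.031907673497954744 [ 0.39721257 -0.73988656  0.90548291] [-1.35453285e+02 -1.93095819e-02 -1.56276784e+01] 1
caddy_grip [([0.821, 0.213, 0.034], 0.91), ([0.536, 0.191, 0.1], 0.84)]
caddy_bar [([0.54, 0.186, 0.1], 0.86), ([0.815, 0.221, 0.031], 0.58)]
caddy_tongue [([0.538, 0.185, 0.097], 0.87), ([0.82, 0.214, 0
[... 759 characters left out ...]
8] 2
caddy_grip [([0.817, 0.246, 0.021], 0.86), ([0.539, 0.188, 0.058], 0.77), ([0.488, -0.006, 0.105], 0.64)]
caddy_bar [([0.823, 0.251, 0.02], 0.93), ([0.544, 0.19, 0.06], 0.76), ([0.486, -0.006, 0.104], 0.19)]
caddy_tongue [([0.544, 0.187, 0.063], 0.96), ([0.819, 0.244, 0.026], 0.88)]
stand [([0.632, 0.158, 0.007], 0.9)]
hook_tip [([0.629, 0.16, 0.009], 0.59)]
cradle [([0.547, -0.246, 0.011], 0.92)]
cradle_lip [([0.544, -0.245, 0.01], 0.91), ([0.63, 0.16, 0.012], 0.46)]
mill [([0.486, -0.008, 0.104], 0.53)]
jar [([0.622, 0.003, 0.065], 0.49)]
mug [([0.416, 0.473, 0.035], 0.79)]
mortar [([0.731, 0.004, 0.054], 0.55)]
oil [([0.611, -0.397, 0.123], 0.53)]
spice [([0.481, -0.428, 0.1], 0.64)]
```

View pics/side0.png

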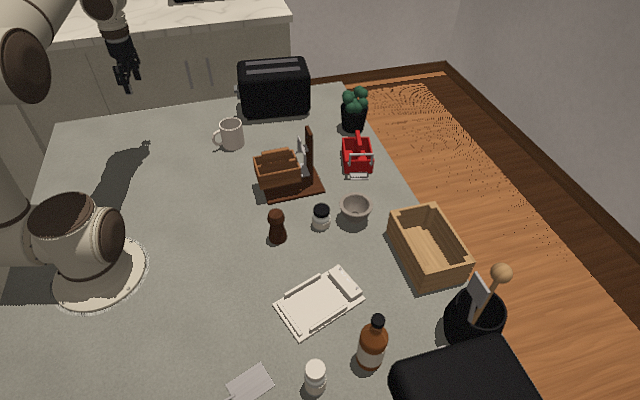

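View pics/top0.png

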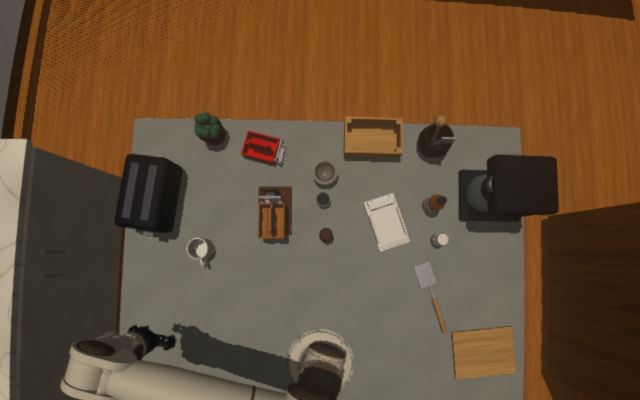

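The wooden caddy hangs on the stand at side (277,172) and top (272,215). The red caddy at side (357,155) and top (264,148) is the look-alike. The open crate at side (428,245) has no grip bar. The brown one on the hook is the one meant, and I'll confirm that in enlarged crops.

```bash
python3 - <<'E'
from h import *
s=camera('side');t=camera('top')
def crop(c,x0,y0,w,h,f): return cv2.resize(c['img'][y0:y0+h,x0:x0+w,::-1],None,fx=f,fy=f,interpolation=cv2.INTER_CUBIC)
cv2.imwrite('pics/cs.png',crop(s,240,115,100,95,6))
cv2.imwrite('pics/ct.png',crop(t,245,175,60,75,8))
cv2.imwrite('pics/rs.png',crop(s,260,250,120,100,6))
cv2.imwrite('pics/rt.png',crop(t,355,185,65,75,8))
import pickle; pickle.dump((s,t),open('st.pkl','wb'))
E
```

```text
(no output)
```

View pics/cs.png

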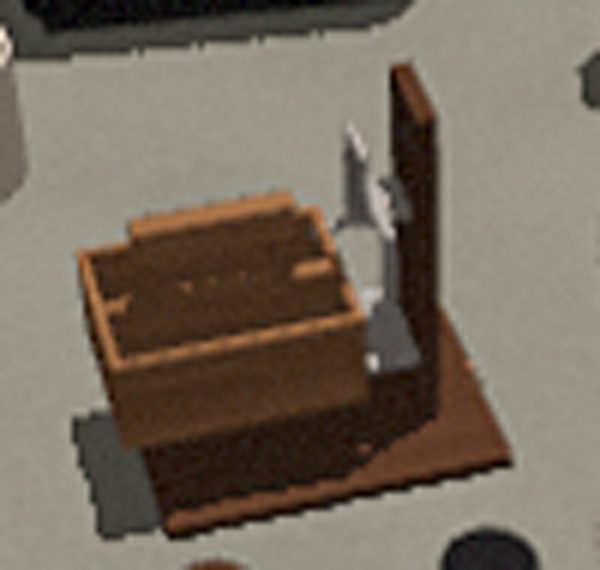

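View pics/ct.png

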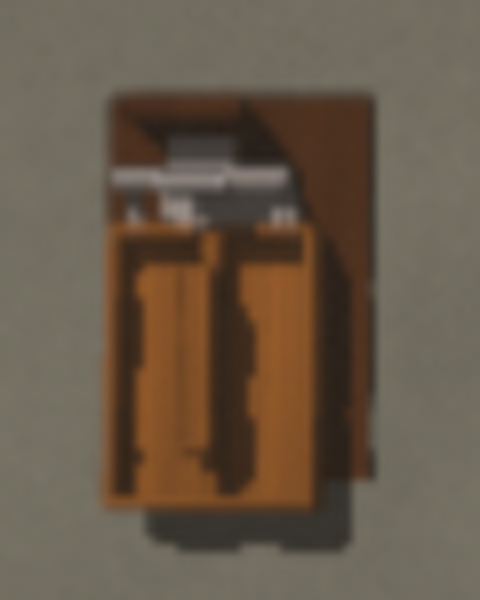

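View pics/rs.png

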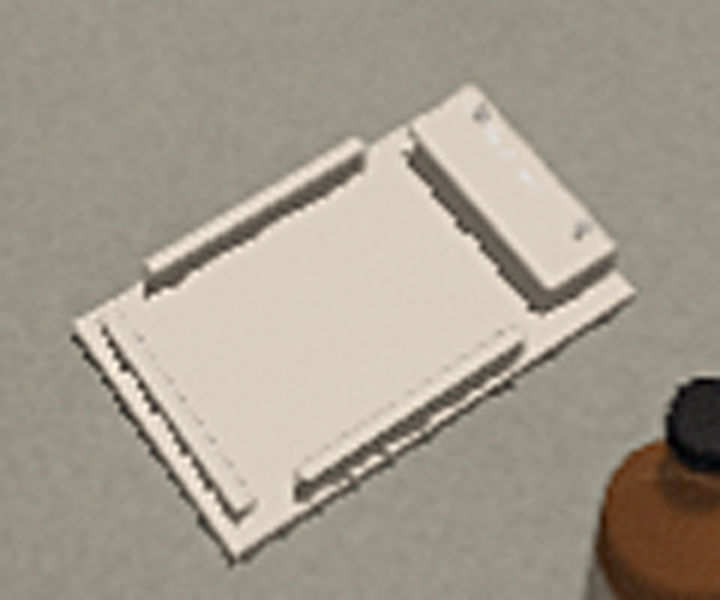

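View pics/rt.png

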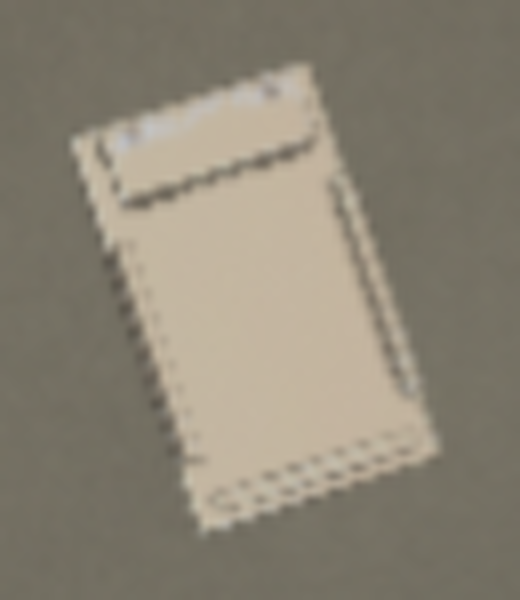

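```bash
cat >> h.py <<'E'
def proj(c,P):
    P=np.atleast_2d(P); Rm=R.from_euler('xyz',c['orientation'],degrees=True).as_matrix()
    q=(P-np.array(c['xyz']))@Rm; s=q[:,:2]/q[:,2:]
    s=s*(1+c['k1']*(s**2).sum(1,keepdims=True)); K=c['intrinsics']
    return s*[K[0,0],K[1,1]]+[K[0,2],K[1,2]]
def W(p,M):
    M=np.array(M,float); c,s=np.cos(p[2]),np.sin(p[2])
    return np.c_[p[0]+c*M[:,0]-s*M[:,1],p[1]+s*M[:,0]+c*M[:,1],M[:,2]]
E
cat > fit.py <<'E'
from h import *
import pickle
from scipy.optimize import least_squares
s,t=pickle.load(open('st.pkl','rb'))
def full(p,o,f): return (np.array(p,float)+.5)/f-.5+o
mm=1e-3
CM=np.array([[-65,-48,111],[65,-48,111],[-65,48,111],[65,48,111]])*mm
cs=full([[115,363],[362,318],[80,255],[318,208]],[240,115],6)
ct=full([[316,510],[318,222],[104,508],[108,225]],[245,175],8)
RM=np.array([[79,50,31],[79,-50,31],[60,52,28],[-50,52,28],[60,-52,28],[-50,-52,28]])*mm
rs=full([[413,128],[548,290],[363,158],[150,274],[518,330],[300,465]],[260,250],6)
RT=RM[[0,1]]; rt=full([[120,203],[315,148]],[355,185],8)
for name,sets,x0 in [('caddy',[(s,CM,cs),(t,CM,ct)],[.54,.19,0]),('cradle',[(s,RM,rs),(t,RT,rt)],[.54,-.25,.3])]:
    for lab,S in [('both',sets),('side',sets[:1]),('top',sets[1:])]:
        r=least_squares(lambda p:np.concatenate([(proj(c,W(p,M))-o).ravel() for c,M,o in S]),x0)
        print(name,lab,np.round(r.x,4),np.degrees(r.x[2]).round(2),'rms',np.sqrt(np.mean(r.fun**2)).round(2))
        if lab=='both': print(r.fun.reshape(-1,2).round(1).tolist())
E
python3 fit.py
```

```text
caddy both [0.533  0.1926 0.0253] 1.45 rms 0.61
[[-0.7, 1.6], [0.6, 0.5], [-0.9, -0.3], [-0.2, -0.2], [-0.5, -0.6], [-0.3, -0.2], [-0.3, -0.5], [-0.1, -0.6]]
caddy side [0.5343 0.1946 0.0187] 1.07 rms 0.63
caddy top [0.5313 0.1915 0.0309] 1.77 rms 0.12
cradle both [ 0.5298 -0.2502  0.3391] 19.43 rms 0.77
[[-1.2, -0.1], [0.3, 0.7], [0.8, -1.5], [0.4, 0.6], [-0.3, -0.8], [-1.0, 0.8], [0.3, -0.2], [0.4, -1.3]]
cradle side [ 0.5301 -0.2504  0.3386] 19.4 rms 0.79
cradle top [ 0.5259 -0.2461  0.3021] 17.31 rms 0.15
```

```bash
cat > ov.py <<'E'
from h import *
import sys
def box(x0,x1,y0,y1,z0,z1):
    v=np.array([[x,y,z] for x in(x0,x1) for y in(y0,y1) for z in(z0,z1)])*1e-3
    return [(v[i],v[j]) for i in range(8) for j in range(i) if (v[i]!=v[j]).sum()==1]
CADDY=box(-65,65,-48,48,55,111)+box(-42,42,-7,7,135,159)+box(77,85,-36,36,147,155)
STAND=box(99,111,-25,25,10,210)+box(73,77,-15,15,147,187)
CRADLE=box(79,103,-50,50,23,31)+box(-50,60,52,52,10,28)+box(-50,60,-52,-52,10,28)+box(-68,-68,-45,45,10,20)
def ov(c,items,x0,y0,w,h,f,n):
    im=cv2.resize(c['img'][y0:y0+h,x0:x0+w,::-1],None,fx=f,fy=f,interpolation=cv2.INTER_CUBIC)
    for p,L,col in items:
        for a,b in L:
            uv=proj(c,W(p,[a,b])); q=((uv-[x0,y0]+.5)*f-.5)*16
            cv2.line(im,*[tuple(int(round(v)) for v in k) for k in q],col,1,cv2.LINE_AA,4)
    cv2.imwrite('pics/'+n+'.png',im)
E
cat > fit2.py <<'E'
from fit import *
M=lambda a,b,w:np.array([[b,w,.01],[b,-w,.01],[a,-w,.01],[a,w,.01]])
ps=full([[75,322],[412,124],[635,292],[235,562]],[260,250],6) # a+, (b+ hidden), b-, a-
pt=full([[73,138],[310,65],[440,455],[203,531]],[355,185],8)
def f(p,which=3):
    Q=W(p[:3],M(p[3],p[4],p[5])); o=[]
    if which&1:o.append((proj(s,Q[[3,1,2]])-ps[[0,2,3]]).ravel())
    if which&2:o.append((proj(t,Q)-pt).ravel())
    return np.concatenate(o)
for w in (3,1,2):
    r=least_squares(f,[.53,-.25,.32,-.085,.11,.055],args=(w,)); 
    print('plate',w,np.round(r.x,4),np.degrees(r.x[2]),np.sqrt(np.mean(r.fun**2)).round(2), 'centre',(W(r.x[:3],[[ (r.x[3]+r.x[4])/2,0,0]])).round(4))
E
python3 fit2.py
python3 - <<'E'
from ov import *; import pickle
s,t=pickle.load(open('st.pkl','rb'))
c=[.533,.1926,.0253]; r=[.5285,-.2485,.325]
I=[(c,CADDY,(0,255,0)),(c,STAND,(255,255,0))];J=[(r,CRADLE,(0,0,255))]
ov(s,I,240,115,100,95,7,'o1');ov(t,I,245,175,60,75,8,'o2');ov(s,J,260,250,120,100,6,'o3');ov(t,J,355,185,65,75,8,'o4')
a,b,c,d=[cv2.imread(f'pics/o{i}.png') for i in (1,2,3,4)]
E
```

```text
caddy both [0.533  0.1926 0.0253] 1.45 rms 0.61
[[-0.7, 1.6], [0.6, 0.5], [-0.9, -0.3], [-0.2, -0.2], [-0.5, -0.6], [-0.3, -0.2], [-0.3, -0.5], [-0.1, -0.6]]
caddy side [0.5343 0.1946 0.0187] 1.07 rms 0.63
caddy top [0.5313 0.1915 0.0309] 1.77 rms 0.12
cradle both [ 0.5298 -0.2502  0.3391] 19.43 rms 0.77
[[-1.2, -0.1], [0.3, 0.7], [0.8, -1.5], [0.4, 0.6], [-0.3, -0.8], [-1.0, 0.8], [0.3, -0.2], [0.4, -1.3]]
cradle side [ 0.5301 -0.2504  0.3386] 19.4 rms 0.79
cradle top [ 0.5259 -0.2461  0.3021] 17.31 rms 0.15
plate 3 [ 1.7761  0.1849  0.3361 -1.4043 -1.2031  0.0616] 19.2598977988926 0.31 centre [[ 0.5454 -0.2451  0.    ]]
plate 1 [ 1.2435  0.0015  0.339  -0.841  -0.6392  0.0621] 19.4220534043454 0.37 centre [[ 0.5455 -0.2446  0.    ]]
plate 2 [ 3.6338  0.8253  0.3337 -3.3692 -3.169   0.0609] 19.11786587799216 0.07 centre [[ 0.545  -0.2454  0.    ]]
```

View pics/o1.png

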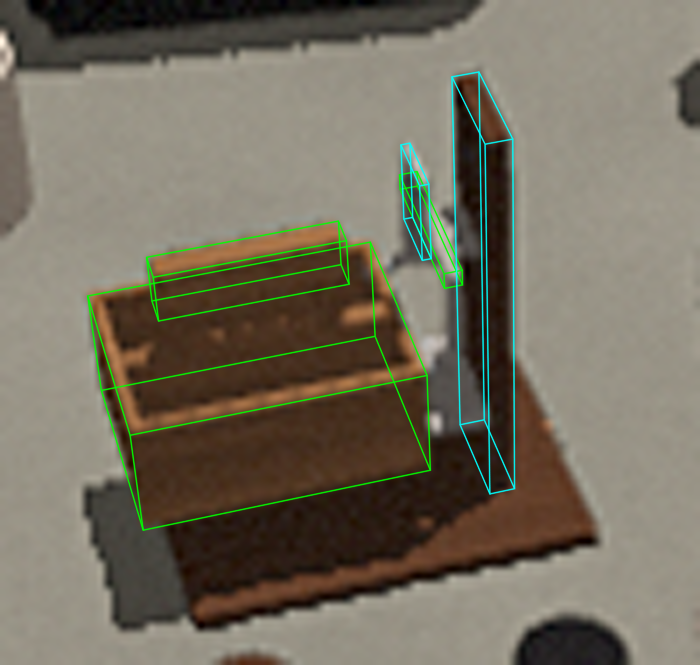

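View pics/o2.png

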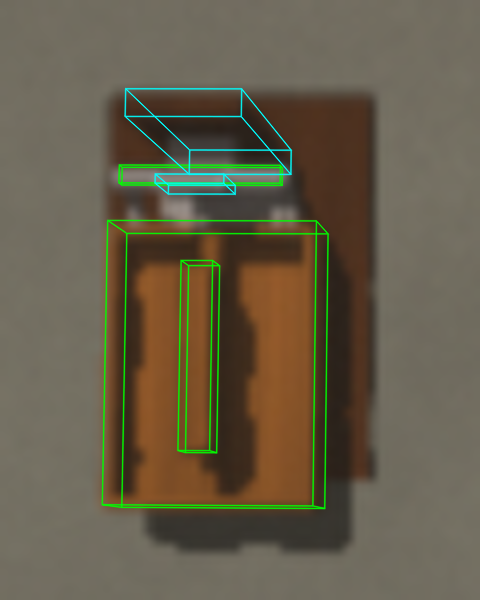

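View pics/o3.png

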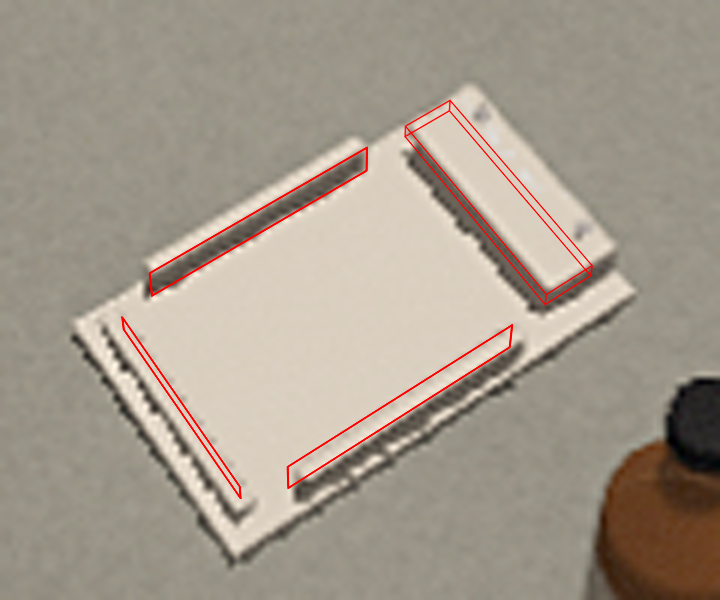

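View pics/o4.png

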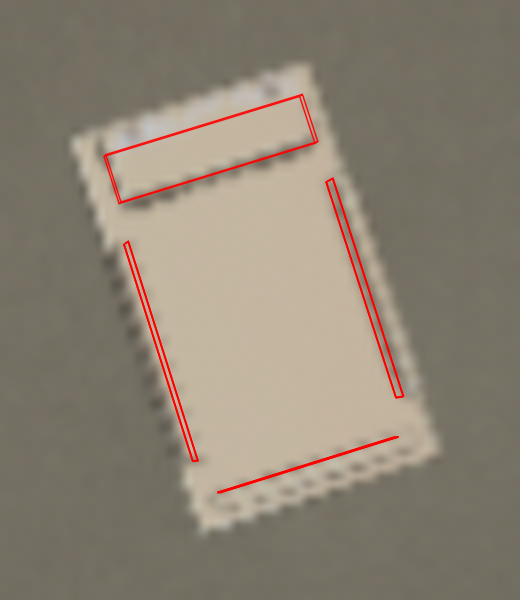

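Both crops confirm the target: the caddy on the hook is brown wood with a plain grip bar. I have its pose, the stand's and the cradle's to about 2 mm. Next I'll plan the approach.

```bash
cat > plan.py <<'E'
from h import *
def plan(pos,rpy,step=40.,ang=6.,show=True,nmin=1):
    o=get_obs(); p=np.array(o['ee_pos']); r=R.from_euler('xyz',o['tcp_rot'],degrees=True)
    rt=R.from_euler('xyz',rpy,degrees=True) if not isinstance(rpy,R) else rpy
    rv=(r.inv()*rt).as_rotvec(degrees=True); d=np.array(pos)-p
    n=max(nmin,int(np.ceil(max(np.linalg.norm(d)*1000/step,np.linalg.norm(rv)/ang))))
    rows=[]; 
    for i in range(n):
        ri=r*R.from_rotvec(rv*i/n,degrees=True)
        rows.append([np.round(ri.inv().apply(d/n)*100,2).tolist(),np.round(rv/n,2).tolist()])
    if show:
        print('t',round(o['time'],2),'at',p.round(4),np.round(o['tcp_rot'],2),'F',np.round(o['wrist_force'],1),'open',round(o['opening'],4),'n',n)
        for x in rows: print(x)
    return rows
E
python3 -c "
from plan import *
plan([.533,.1926,.26],[180,0,91.45])"
```

```text
t 1.5 at [0.1429 0.5311 0.2423] [180.     0.    74.94] F [-0.1 -0.5  0.6] open 0.0852 n 13
[[-1.73, 3.57, -0.14], [0.0, 0.0, -1.27]]
[[-1.81, 3.54, -0.14], [0.0, 0.0, -1.27]]
[[-1.89, 3.49, -0.14], [0.0, 0.0, -1.27]]
[[-1.97, 3.45, -0.14], [0.0, 0.0, -1.27]]
[[-2.04, 3.41, -0.14], [0.0, 0.0, -1.27]]
[[-2.12, 3.36, -0.14], [0.0, 0.0, -1.27]]
[[-2.19, 3.31, -0.14], [0.0, 0.0, -1.27]]
[[-2.27, 3.26, -0.14], [0.0, 0.0, -1.27]]
[[-2.34, 3.21, -0.14], [0.0, 0.0, -1.27]]
[[-2.41, 3.16, -0.14], [0.0, 0.0, -1.27]]
[[-2.48, 3.11, -0.14], [0.0, 0.0, -1.27]]
[[-2.55, 3.05, -0.14], [0.0, 0.0, -1.27]]
[[-2.61, 2.99, -0.14], [0.0, 0.0, -1.27]]
```

Request:
{"api": "play_rows", "payload": {"rows": [[0,[-1.7,3.6,-0.15],[0,0,-1.3]],[0,[-1.8,3.5,-0.15],[0,0,-1.3]],[0,[-1.9,3.5,-0.15],[0,0,-1.3]],[0,[-2.0,3.4,-0.15],[0,0,-1.3]],[0,[-2.0,3.4,-0.15],[0,0,-1.3]],[0,[-2.1,3.4,-0.15],[0,0,-1.3]],[0,[0,0,0],[0,0,0]]]}}

```text
time: 2.2
ee_pos: [0.3286, 0.3714, 0.2508]
tcp_rot: [180.0, 0.0, 83.3]
wrist_force: [-0.1, 0.1, 0.7]
opening: 0.0855
```

```bash
python3 -c "
from plan import *
print(get_obs()['q'].round(1))
plan([.533,.1926,.23],[180,0,91.45])"
```

```text
[48.5 -2.2  3.7 95.9 -0.  55.2]
t 2.2 at [0.3286 0.3714 0.2508] [1.7997e+02 1.0000e-02 8.3320e+01] F [-0.1  0.1  0.7] open 0.0855 n 7
[[-2.2, 3.2, 0.3], [0.0, 0.0, -1.16]]
[[-2.26, 3.15, 0.3], [0.0, 0.0, -1.16]]
[[-2.33, 3.1, 0.3], [0.0, 0.0, -1.16]]
[[-2.39, 3.06, 0.3], [0.0, 0.0, -1.16]]
[[-2.45, 3.01, 0.3], [0.0, 0.0, -1.16]]
[[-2.51, 2.96, 0.3], [0.0, 0.0, -1.16]]
[[-2.57, 2.91, 0.3], [0.0, 0.0, -1.16]]
```

Request:
{"api": "play_rows", "payload": {"rows": [[0,[-2.2,3.2,0.3],[0,0,-1.2]],[0,[-2.3,3.2,0.3],[0,0,-1.2]],[0,[-2.3,3.1,0.3],[0,0,-1.2]],[0,[-2.4,3.1,0.3],[0,0,-1.2]],[0,[-2.5,3.0,0.3],[0,0,-1.1]],[0,[-2.5,3.0,0.3],[0,0,-1.1]],[0,[-2.6,2.9,0.3],[0,0,-1.2]],[0,[0,0,0],[0,0,0]]]}}

```text
time: 3.0
ee_pos: [0.5409, 0.1885, 0.2287]
tcp_rot: [179.9, -0.2, 92.0]
wrist_force: [-0.3, 0.4, -0.8]
opening: 0.0852
```

```bash
python3 -c "
from plan import *
print(get_obs()['q'].round(1))
plan([.533,.1926,.139],[180,0,91.45],step=25)
from ov import *
s=camera('side');t=camera('top')
c=[.533,.1926,.0253]
I=[(c,CADDY,(0,255,0)),(c,STAND,(255,255,0))]
ov(s,I,230,85,110,110,5,'p1');ov(t,I,240,165,80,85,7,'p2')
a=cv2.imread('pics/p1.png');b=cv2.imread('pics/p2.png');"
```

```text
[19.2  7.8 11.6 93.7  0.1 17.2]
t 3.0 at [0.5409 0.1885 0.2287] [ 1.7993e+02 -1.6000e-01  9.1980e+01] F [-0.3  0.4 -0.8] open 0.0852 n 4
[[0.1, -0.2, 2.24], [0.02, -0.04, 0.13]]
[[0.1, -0.2, 2.24], [0.02, -0.04, 0.13]]
[[0.1, -0.2, 2.24], [0.02, -0.04, 0.13]]
[[0.11, -0.2, 2.24], [0.02, -0.04, 0.13]]
```

View pics/p1.png

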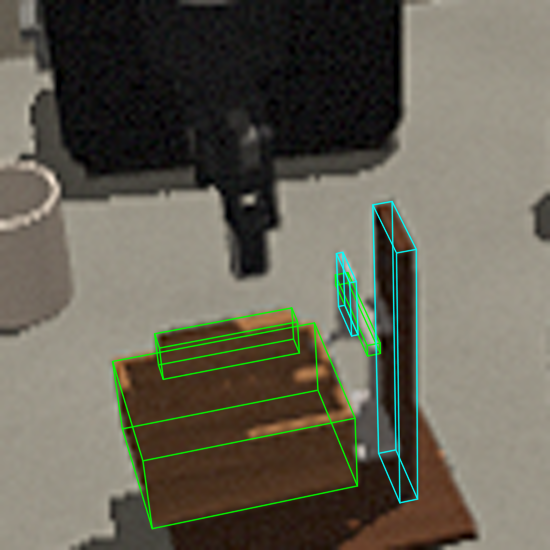

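View pics/p2.png

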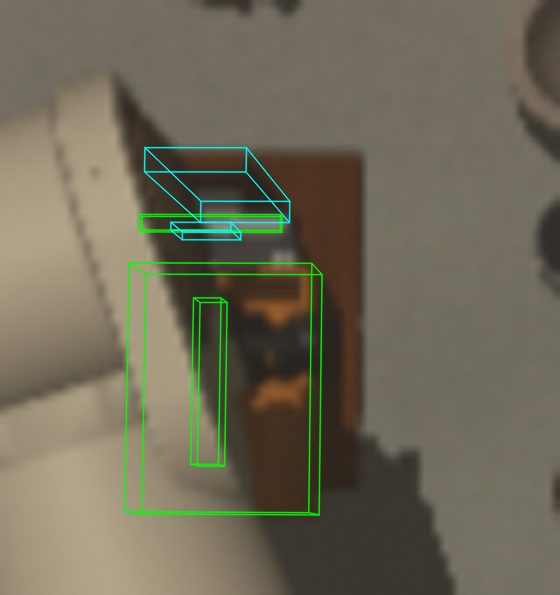

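Request:
{"api": "play_rows", "payload": {"rows": [[0,[0.15,-0.4,2.0],[0,0,0.2]],[0,[0.15,-0.3,2.0],[0,0,0.2]],[0,[0.1,-0.1,2.0],[0,0,0.1]],[0,[0,0,1.5],[0,0,0]],[0,[0,0,1.2],[0,0,0]],[0,[0,0,0],[0,0,0]]]}}

```text
time: 3.7
ee_pos: [0.5263, 0.202, 0.1421]
tcp_rot: [179.8, -0.4, 91.9]
wrist_force: [0.4, -0.2, 0.2]
opening: 0.085
```

```bash
python3 -c "
from plan import *
plan([.533,.1926,.139],[180,0,91.45],step=25)
from ov import *
s=camera('side')
c=[.533,.1926,.0253]
ov(s,[],230,85,110,110,5,'p3')"
```

```text
t 3.7 at [0.5263 0.202  0.1421] [179.78  -0.37  91.87] F [ 0.4 -0.2  0.2] open 0.085 n 1
[[-0.96, 0.63, 0.31], [0.22, -0.37, 0.42]]
```

View pics/p3.png

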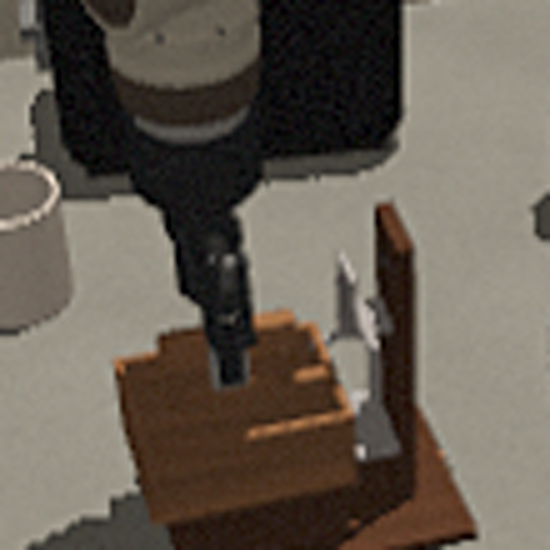

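Request:
{"api": "play_rows", "payload": {"rows": [[0,[-0.5,0.3,0.15],[0.1,-0.2,0.2]],[0,[-0.45,0.3,0.15],[0.1,-0.2,0.2]],[0,[0,0,0],[0,0,0]]]}}

```text
time: 4.05
ee_pos: [0.5341, 0.193, 0.1426]
tcp_rot: [179.7, -0.0, 91.5]
wrist_force: [-0.0, 0.7, 0.9]
opening: 0.0854
```

```bash
python3 -c "
from plan import *
plan([.533,.1926,.139],[180,0,91.45],step=25)"
```

```text
t 4.05 at [0.5341 0.193  0.1426] [ 1.7974e+02 -3.0000e-02  9.1490e+01] F [-0.   0.7  0.9] open 0.0854 n 1
[[-0.04, -0.11, 0.36], [0.26, -0.03, 0.04]]
```

Request:
{"api": "play_rows", "payload": {"rows": [[0,[0,-0.1,0.6],[0.2,0,0]],[0.4,[0,0,0],[0,0,0]],[0.7,[0,0,0],[0,0,0]],[1,[0,0,0],[0,0,0]],[1,[0,0,0],[0,0,0]],[1,[0,0,0],[0,0,0]]], "newtons": 40}}

```text
time: 4.65
ee_pos: [0.5337, 0.1927, 0.1368]
tcp_rot: [179.9, -0.1, 91.4]
wrist_force: [-1.6, 3.7, 0.4]
opening: 0.0136
```

```bash
python3 -c "
from plan import *
plan([.533,.1926,.139],[180,0,91.45],step=25);print(get_obs()['torque'].round(2))"
```

```text
t 4.65 at [0.5337 0.1927 0.1368] [ 1.7991e+02 -6.0000e-02  9.1420e+01] F [-1.6  3.7  0.4] open 0.0136 n 1
[[-0.0, -0.07, -0.22], [0.09, -0.06, -0.03]]
[0.6  0.19 0.16]
```

Request:
{"api": "play_rows", "payload": {"rows": [[1,[0,0,0],[0,0,0]],[1,[0,0,-0.5],[0,0,0]],[1,[0,0,-0.8],[0,0,0]],[1,[0,0,-0.8],[0,0,0]],[1,[0,0,0],[0,0,0]]], "newtons": 80}}

```text
time: 5.15
ee_pos: [0.5338, 0.1925, 0.1587]
tcp_rot: [180.0, -0.0, 91.4]
wrist_force: [-0.5, 0.1, -2.6]
opening: 0.0132
```

```bash
python3 -c "
from plan import *
plan([.533,.1926,.195],[180,0,91.45],step=12);print(get_obs()['torque'].round(2))"
```

```text
t 5.15 at [0.5338 0.1925 0.1587] [ 1.7995e+02 -1.0000e-02  9.1410e+01] F [-0.5  0.1 -2.6] open 0.0132 n 4
[[0.0, -0.02, -0.91], [0.01, -0.0, -0.01]]
[[0.0, -0.02, -0.91], [0.01, -0.0, -0.01]]
[[0.0, -0.02, -0.91], [0.01, -0.0, -0.01]]
[[0.0, -0.02, -0.91], [0.01, -0.0, -0.01]]
[ 0.03  0.05 -0.03]
```

Request:
{"api": "play_rows", "payload": {"rows": [[1,[0,0,-1.0],[0,0,0]],[1,[0,0,-1.0],[0,0,0]],[1,[0,0,-1.0],[0,0,0]],[1,[0,0,-1.0],[0,0,0]],[1,[0,0,0],[0,0,0]]]}}

```text
time: 5.65
ee_pos: [0.5334, 0.1924, 0.2022]
tcp_rot: [180.0, -0.0, 91.4]
wrist_force: [0.9, 0.2, -2.1]
opening: 0.0129
```

```bash
python3 -c "
from plan import *
plan([.533,.1926,.195],[180,0,91.45],step=12);print(get_obs()['torque'].round(2))
from ov import *
s=camera('side')
c=[.5335,.1926,.0253]
S=[(a+[0,0,.061],b+[0,0,.061]) for a,b in CADDY]
ov(s,[(c,S,(0,255,0)),(c,STAND,(255,255,0))],230,85,110,110,6,'p4')"
```

```text
t 5.65 at [0.5334 0.1924 0.2022] [ 1.7997e+02 -2.0000e-02  9.1420e+01] F [ 0.9  0.2 -2.1] open 0.0129 n 1
[[0.02, -0.04, 0.72], [0.03, -0.02, -0.03]]
[ 0.02 -0.02  0.03]
```

View pics/p4.png

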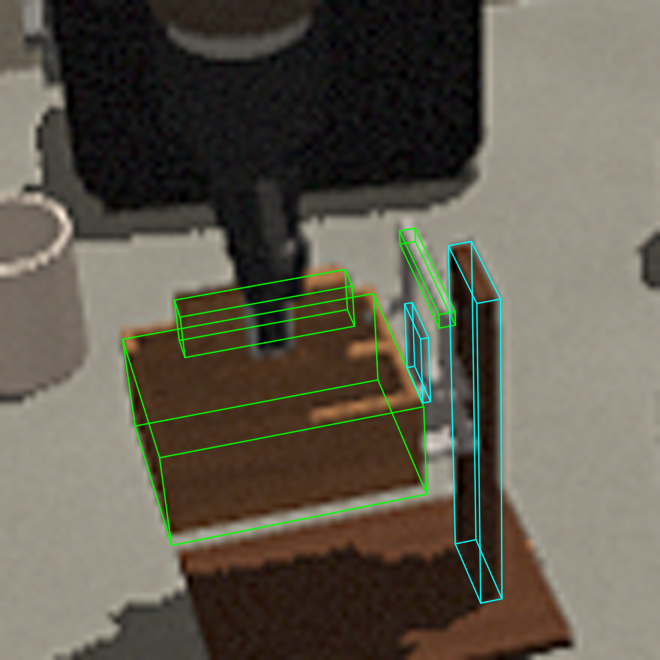

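Request:
{"api": "play_rows", "payload": {"rows": [[1,[0,-1,-0.2],[0,0,0]],[1,[0,-1.5,-0.3],[0,0,0]],[1,[0,-1.5,-0.5],[0,0,0]],[1,[0,-0.5,-1.5],[0,0,0]],[1,[0,0,-2],[0,0,0]],[1,[0,0,-1],[0,0,0]],[1,[0,0,0],[0,0,0]]]}}

```text
time: 6.4
ee_pos: [0.4834, 0.1908, 0.2581]
tcp_rot: [-179.8, 0.1, 91.4]
wrist_force: [0.6, 0.3, -2.7]
opening: 0.0131
```

```bash
python3 -c "
from plan import *
print(get_obs()['torque'].round(2),get_obs()['q'].round(1))
plan([.49,-.27,.255],[180,0,109.3],step=32)"
```

```text
[ 0.03  0.04 -0.03] [21.5  1.4  8.1 96.9  0.  20.1]
t 6.4 at [0.4834 0.1908 0.2581] [-1.7978e+02  5.0000e-02  9.1430e+01] F [ 0.6  0.3 -2.7] open 0.0131 n 15
[[-3.07, -0.03, 0.02], [-0.01, 0.0, -1.19]]
[[-3.07, -0.1, 0.02], [-0.01, 0.0, -1.19]]
[[-3.07, -0.16, 0.02], [-0.01, 0.0, -1.19]]
[[-3.06, -0.22, 0.02], [-0.01, 0.0, -1.19]]
[[-3.06, -0.29, 0.02], [-0.01, 0.0, -1.19]]
[[-3.05, -0.35, 0.02], [-0.01, 0.0, -1.19]]
[[-3.04, -0.41, 0.02], [-0.01, 0.0, -1.19]]
[[-3.03, -0.48, 0.02], [-0.01, 0.0, -1.19]]
[[-3.02, -0.54, 0.02], [-0.01, 0.0, -1.19]]
[[-3.01, -0.6, 0.02], [-0.01, 0.0, -1.19]]
[[-3.0, -0.67, 0.02], [-0.01, 0.0, -1.19]]
[[-2.98, -0.73, 0.02], [-0.01, 0.0, -1.19]]
[[-2.97, -0.79, 0.02], [-0.01, 0.0, -1.19]]
[[-2.95, -0.85, 0.02], [-0.01, 0.0, -1.19]]
[[-2.93, -0.91, 0.02], [-0.01, 0.0, -1.19]]
```

Request:
{"api": "play_rows", "payload": {"rows": [[1,[-2,0,0],[0,0,-1]],[1,[-3,-0.1,0],[0,0,-1.2]],[1,[-3,-0.2,0],[0,0,-1.2]],[1,[-3,-0.2,0],[0,0,-1.2]],[1,[-3,-0.3,0],[0,0,-1.2]],[1,[-3,-0.3,0],[0,0,-1.2]],[1,[-3,-0.4,0],[0,0,-1.2]],[1,[-3,-0.4,0],[0,0,-1.2]],[1,[-3,-0.5,0],[0,0,-1.2]],[1,[-2,-0.4,0],[0,0,-1.2]],[1,[-1,-0.2,0],[0,0,-1]]]}}

```text
time: 7.5
ee_pos: [0.4904, -0.1113, 0.2512]
tcp_rot: [-179.4, -0.1, 104.9]
wrist_force: [0.4, 0.2, -2.1]
opening: 0.0131
```

```bash
cat > geo.py <<'E'
from plan import *
CR=[.5298,-.2503,.337]   # cradle x,y,yaw
OFF=np.array([0,0,-.0102]) # grip centre in tool frame (x=caddy y, y=caddy x, z=-caddy z)
def tcp(tipx,tipz,tilt,tipy=0,cr=CR,off=OFF):
    """tip of tongue lower edge in cradle frame (mm), tilt deg (front raised)"""
    Rc=R.from_euler('z',cr[2])*R.from_rotvec([0,np.radians(tilt),0])
    tip=W(cr,[[tipx/1e3,tipy/1e3,tipz/1e3]])[0]
    org=tip-Rc.apply([.099,0,0]); grip=org+Rc.apply([0,0,.092])
    Rt=Rc*R.from_matrix(np.array([[0,1,0],[1,0,0],[0,0,-1.]]))
    return grip-Rt.apply(off),Rt
def where(cr=CR,off=OFF):
    o=get_obs();Rt=R.from_euler('xyz',o['tcp_rot'],degrees=True);g=np.array(o['ee_pos'])+Rt.apply(off)
    Rc=Rt*R.from_matrix(np.array([[0,1,0],[1,0,0],[0,0,-1.]])).inv()
    tip=g+Rc.apply([.099,0,-.092]); d=tip-[cr[0],cr[1],0]; c,s=np.cos(cr[2]),np.sin(cr[2])
    xa=Rc.apply([1,0,0]); 
    return 'tip mm',np.round(1e3*np.array([c*d[0]+s*d[1],-s*d[0]+c*d[1],d[2]]),1),'tilt',np.degrees(-np.arcsin(xa[2])).round(2),'yawerr',(np.degrees(np.arctan2(xa[1],xa[0])-cr[2])).round(2),'roll',np.degrees(np.arcsin(Rc.apply([0,1,0])[2])).round(2)
def go(*a,**k):
    print(*where()); kw={q:k.pop(q) for q in ('step','ang') if q in k}
    p,r=tcp(*a,**k); return plan(p,r,**kw)
E
python3 -c "
from geo import *
go(40,90,0,step=32)"
```

```text
tip mm [106.7 136.8 168.4] tilt 0.59 yawerr -4.4 roll 0.11
t 7.5 at [ 0.4904 -0.1113  0.2512] [-1.7941e+02 -1.1000e-01  1.0491e+02] F [ 0.4  0.2 -2.1] open 0.0131 n 6
[[-2.48, -0.93, 1.33], [-0.1, -0.02, -0.73]]
[[-2.47, -0.96, 1.33], [-0.1, -0.02, -0.73]]
[[-2.46, -1.0, 1.33], [-0.1, -0.02, -0.73]]
[[-2.45, -1.03, 1.33], [-0.1, -0.02, -0.73]]
[[-2.43, -1.06, 1.32], [-0.1, -0.02, -0.73]]
[[-2.42, -1.1, 1.32], [-0.1, -0.02, -0.73]]
```

Request:
{"api": "play_rows", "payload": {"rows": [[1,[-2.5,-0.9,0],[0,0,-0.7]],[1,[-2.5,-1,0],[0,0,-0.7]],[1,[-2.5,-1,0.5],[0,0,-0.7]],[1,[-2.5,-1,1],[0,0,-0.7]],[1,[-2.4,-1,1.5],[0,0,-0.7]],[1,[-1.5,-0.8,2],[0,0,-0.7]],[1,[-0.6,-0.3,1.5],[0,0,0]],[1,[0,0,0.5],[0,0,0]],[1,[0,0,0],[0,0,0]]]}}

```text
time: 8.4
ee_pos: [0.4723, -0.2766, 0.1724]
tcp_rot: [-179.2, -0.4, 109.1]
wrist_force: [0.3, -0.3, -1.7]
opening: 0.0129
```

```bash
python3 -c "
from geo import *
go(60,50,8.5,step=20,ang=3)
s=camera('side');t=camera('top');import pickle;pickle.dump((s,t),open('st2.pkl','wb'))
from ov import *
J=[(CR,CRADLE,(0,0,255))]
ov(s,J,250,210,120,130,5,'q1');ov(t,J,350,180,90,90,6,'q2')
"
```

```text
tip mm [34.9 -5.5 89.1] tilt 0.85 yawerr -0.2 roll 0.42
t 8.4 at [ 0.4723 -0.2766  0.1724] [-179.15   -0.42  109.1 ] F [ 0.3 -0.3 -1.7] open 0.0129 n 3
[[0.19, 1.25, 0.88], [2.55, -0.15, -0.06]]
[[0.19, 1.29, 0.82], [2.55, -0.15, -0.06]]
[[0.19, 1.32, 0.76], [2.55, -0.15, -0.06]]
```

View pics/q1.png

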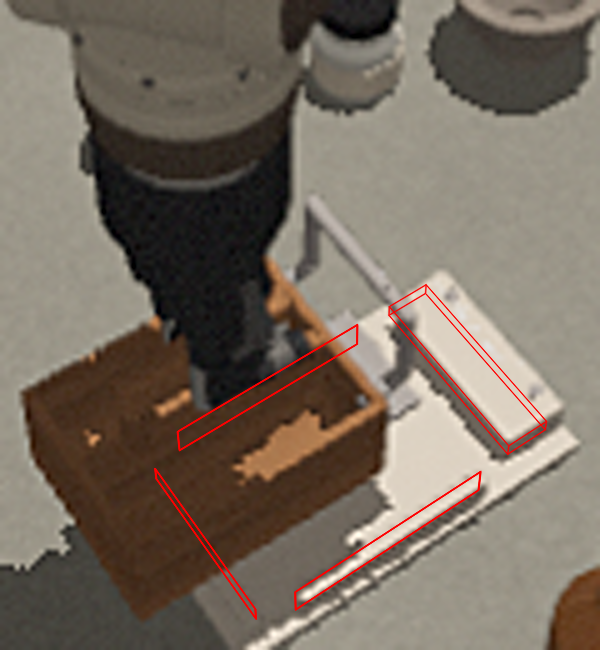

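View pics/q2.png

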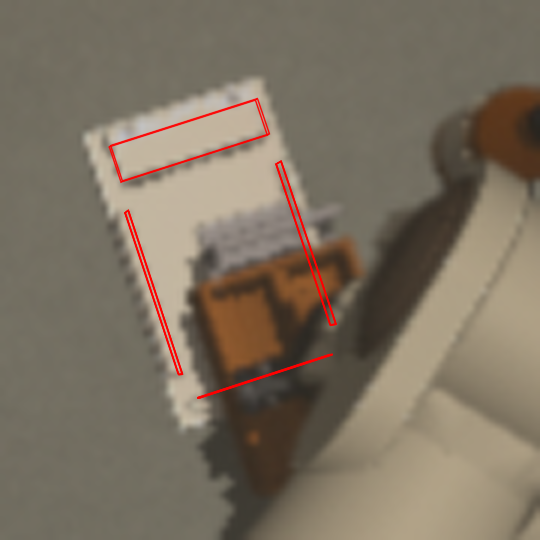

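Request:
{"api": "play_rows", "payload": {"rows": [[1,[0.2,1.0,0.9],[2,-0.15,0]],[1,[0.2,1.2,0.8],[2.5,-0.15,0]],[1,[0.2,1.2,0.8],[2.3,-0.15,0]],[1,[0,0.3,0],[0.8,0,0]],[1,[0,0,0],[0,0,0]]]}}

```text
time: 9.0
ee_pos: [0.5081, -0.2569, 0.1517]
tcp_rot: [-171.7, 0.5, 109.3]
wrist_force: [0.6, 0.0, -2.9]
opening: 0.0128
```

```bash
python3 -c "
from geo import *
go(60,25,8.5,step=20,ang=3)
"
```

```text
tip mm [63.5  0.2 56.5] tilt 8.26 yawerr -0.04 roll -0.47
t 9.0 at [ 0.5081 -0.2569  0.1517] [-171.74    0.47  109.33] F [ 0.6  0.  -2.9] open 0.0128 n 2
[[-0.03, 0.07, 1.57], [0.12, 0.24, -0.02]]
[[-0.04, 0.07, 1.57], [0.12, 0.24, -0.02]]
```

Request:
{"api": "play_rows", "payload": {"rows": [[1,[0,0,1.2],[0,0.2,0]],[1,[0,0,1.2],[0.1,0.2,0]],[1,[0,0,0.5],[0,0,0]],[1,[0,0,0],[0,0,0]],[1,[0,0,0],[0,0,0]]]}}

```text
time: 9.5
ee_pos: [0.5027, -0.2595, 0.1224]
tcp_rot: [-171.8, 0.1, 109.2]
wrist_force: [-0.2, -0.2, -2.1]
opening: 0.0127
```

```bash
python3 -c "
from geo import *
go(63,14,8.5,step=20,ang=3)
s=camera('side');t=camera('top');import pickle;pickle.dump((s,t),open('st3.pkl','wb'))
from ov import *
# caddy overlay at estimated pose
o=get_obs();Rt=R.from_euler('xyz',o['tcp_rot'],degrees=True);g=np.array(o['ee_pos'])+Rt.apply(OFF)
Rc=Rt*R.from_matrix(np.array([[0,1,0],[1,0,0],[0,0,-1.]])).inv()
T=lambda v:g+Rc.apply(v-[0,0,.147])
B=box(-65,65,-48,48,55,111)+box(77,85,-36,36,147,155)+box(65,99,-30,30,55,61)
B=[(T(a),T(b)) for a,b in B]
J=[(CR,CRADLE,(0,0,255)),([0,0,0],B,(0,255,0))]
ov(s,J,270,210,110,120,6,'q3');ov(t,J,350,180,90,90,6,'q4');ov(s,[],270,210,110,120,6,'q5')
"
```

```text
tip mm [57.7 -0.1 27.4] tilt 8.17 yawerr -0.13 roll -0.11
t 9.5 at [ 0.5027 -0.2595  0.1224] [-1.7183e+02  1.1000e-01  1.0919e+02] F [-0.2 -0.2 -2.1] open 0.0127 n 1
[[-0.03, 0.76, 1.19], [0.33, 0.09, -0.13]]
```

View pics/q3.png

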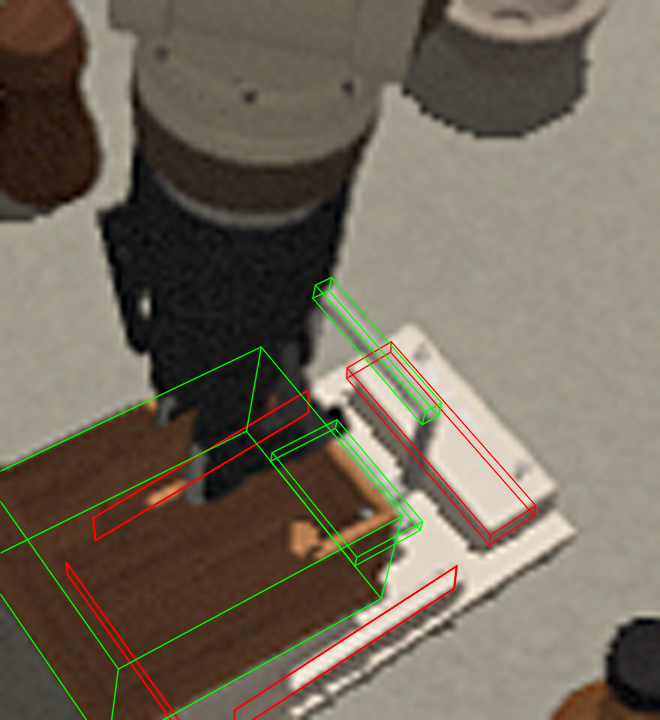

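View pics/q4.png

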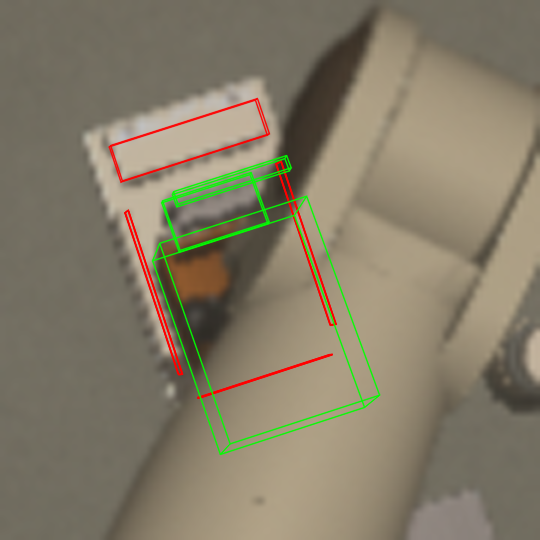

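View pics/q5.png

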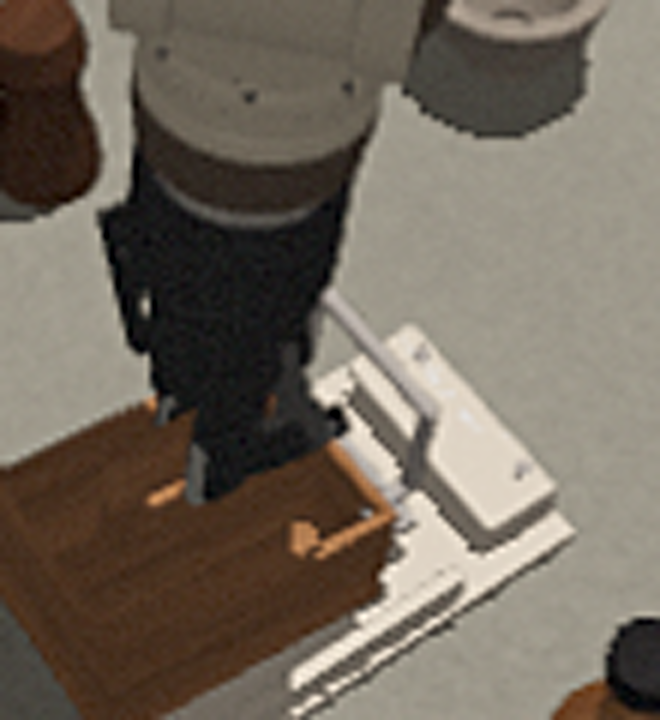

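```bash
python3 - <<'E'
from h import *; import pickle
from scipy.optimize import least_squares
s,t=pickle.load(open('st.pkl','rb'))
# sub-pixel edge: sample normal-direction intensity profile averaged along line
from ov import *
def prof(c,x0s,ylo,yhi,z):
    g=cv2.cvtColor(c['img'],cv2.COLOR_RGB2GRAY).astype(np.float32)
    out=[]
    for x in x0s:
        P=W(CR,[[x/1e3,y/1e3,z/1e3] for y in np.linspace(ylo,yhi,60)])
        uv=proj(c,P).astype(np.float32)
        out.append(cv2.remap(g,uv[:,0:1],uv[:,1:2],cv2.INTER_LINEAR).mean())
    return np.array(out)
def proy(c,ys,xlo,xhi,z):
    g=cv2.cvtColor(c['img'],cv2.COLOR_RGB2GRAY).astype(np.float32); out=[]
    for y in ys:
        uv=proj(c,W(CR,[[x/1e3,y/1e3,z/1e3] for x in np.linspace(xlo,xhi,60)])).astype(np.float32)
        out.append(cv2.remap(g,uv[:,0:1],uv[:,1:2],cv2.INTER_LINEAR).mean())
    return np.array(out)
CR=[.5298,-.2503,.337]
xs=np.arange(66,96,2)
print('lip front top z31, nominal 79');
for n,c in(('s',s),('t',t)): print(n,[(int(x),int(v)) for x,v in zip(xs,prof(c,xs,-42,42,31))])
xs=np.arange(94,124,2)
print('stop/plate back z10')
for n,c in(('s',s),('t',t)): print(n,[(int(x),int(v)) for x,v in zip(xs,prof(c,xs,-42,42,10))])
xs=np.arange(-96,-58,2)
print('ridge z20 nominal -68')
for n,c in(('s',s),('t',t)): print(n,[(int(x),int(v)) for x,v in zip(xs,prof(c,xs,-40,40,20))])
for z in (28,10):
  for r in (np.arange(44,72,2),np.arange(-72,-42,2)):
    print('walls z',z)
    for n,c in(('s',s),('t',t)): print(n,[(int(x),int(v)) for x,v in zip(r,proy(c,r,-42,52,z))])
E
```

```text
lip front top z31, nominal 79
s [(66, 207), (68, 162), (70, 104), (72, 99), (74, 102), (76, 98), (78, 116), (80, 169), (82, 209), (84, 214), (86, 210), (88, 208), (90, 208), (92, 208), (94, 208)]
t [(66, 182), (68, 181), (70, 175), (72, 163), (74, 144), (76, 129), (78, 132), (80, 152), (82, 172), (84, 180), (86, 182), (88, 182), (90, 182), (92, 183), (94, 183)]
stop/plate back z10
s [(94, 207), (96, 205), (98, 205), (100, 204), (102, 205), (104, 205), (106, 205), (108, 205), (110, 204), (112, 205), (114, 204), (116, 204), (118, 204), (120, 204), (122, 205)]
t [(94, 183), (96, 183), (98, 183), (100, 183), (102, 183), (104, 184), (106, 184), (108, 183), (110, 182), (112, 179), (114, 172), (116, 158), (118, 139), (120, 122), (122, 115)]
ridge z20 nominal -68
s [(-96, 149), (-94, 150), (-92, 150), (-90, 116), (-88, 95), (-86, 171), (-84, 218), (-82, 214), (-80, 169), (-78, 108), (-76, 156), (-74, 210), (-72, 211), (-70, 208), (-68, 199), (-66, 203), (-64, 208), (-62, 208), (-60, 208)]
t [(-96, 113), (-94, 113), (-92, 113), (-90, 113), (-88, 115), (-86, 121), (-84, 139), (-82, 161), (-80,
[... 821 characters left out ...]
1)]
walls z 10
s [(44, 208), (46, 208), (48, 210), (50, 212), (52, 203), (54, 150), (56, 97), (58, 89), (60, 96), (62, 128), (64, 183), (66, 217), (68, 214), (70, 190)]
t [(44, 183), (46, 182), (48, 178), (50, 175), (52, 176), (54, 173), (56, 159), (58, 134), (60, 116), (62, 105), (64, 101), (66, 105), (68, 108), (70, 110)]
walls z 10
s [(-72, 147), (-70, 148), (-68, 149), (-66, 142), (-64, 105), (-62, 107), (-60, 171), (-58, 147), (-56, 98), (-54, 88), (-52, 119), (-50, 196), (-48, 217), (-46, 210), (-44, 199)]
t [(-72, 112), (-70, 112), (-68, 113), (-66, 118), (-64, 130), (-62, 148), (-60, 160), (-58, 160), (-56, 146), (-54, 134), (-52, 138), (-50, 154), (-48, 169), (-46, 177), (-44, 181)]
```

Request:
{"api": "play_rows", "payload": {"rows": [[1,[0,0.4,0.5],[0.2,0.1,0]],[1,[0,0.4,0.5],[0.1,0,0]],[1,[0,0,0.1],[0,0,0]],[1,[0,0,0],[0,0,0]]]}}

```text
time: 10.0
ee_pos: [0.51, -0.2573, 0.1101]
tcp_rot: [-171.6, 0.1, 109.2]
wrist_force: [-0.1, -0.6, -2.1]
opening: 0.0128
```

```bash
python3 -c "
from geo import *
go(70,12,8.5,step=20,ang=3)
"
```

```text
tip mm [64.9 -0.4 14.7] tilt 8.43 yawerr -0.13 roll -0.06
t 10.0 at [ 0.51   -0.2573  0.1101] [-1.7157e+02  6.0000e-02  1.0919e+02] F [-0.1 -0.6 -2.1] open 0.0128 n 1
[[0.01, 0.55, 0.18], [0.07, 0.05, -0.13]]
```

Request:
{"api": "play_rows", "payload": {"rows": [[1,[0,0.5,0.15],[0,0,-0.1]],[1,[0,0,0],[0,0,0]]]}}

```text
time: 10.2
ee_pos: [0.5149, -0.2556, 0.1077]
tcp_rot: [-171.6, 0.0, 109.3]
wrist_force: [-0.1, 0.4, -2.4]
opening: 0.0132
```

```bash
python3 -c "
from geo import *
go(97,12,8.5,step=5,ang=3)
from ov import *
s=camera('side')
ov(s,[],290,220,100,100,7,'q6')
"
```

```text
tip mm [70.1 -0.1 12.2] tilt 8.43 yawerr -0.01 roll -0.05
t 10.2 at [ 0.5149 -0.2556  0.1077] [-1.7157e+02  5.0000e-02  1.0930e+02] F [-0.1  0.4 -2.4] open 0.0132 n 6
[[0.0, 0.45, -0.06], [0.01, 0.01, -0.0]]
[[0.0, 0.45, -0.06], [0.01, 0.01, -0.0]]
[[0.0, 0.45, -0.06], [0.01, 0.01, -0.0]]
[[0.0, 0.45, -0.06], [0.01, 0.01, -0.0]]
[[0.0, 0.45, -0.06], [0.01, 0.01, -0.0]]
[[0.0, 0.45, -0.06], [0.01, 0.01, -0.0]]
```

View pics/q6.png

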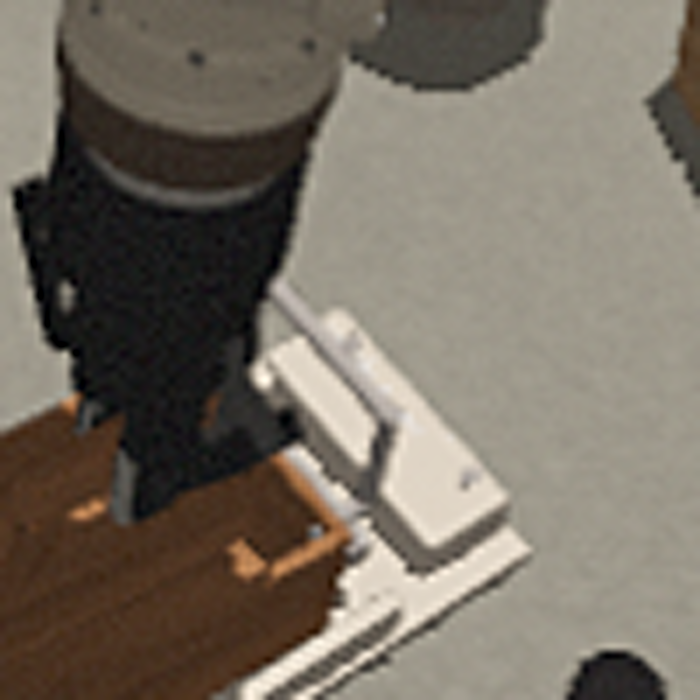

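Request:
{"api": "play_rows", "payload": {"rows": [[1,[0,0.45,-0.06],[0,0,0]],[1,[0,0.45,-0.06],[0,0,0]],[1,[0,0.45,-0.06],[0,0,0]],[1,[0,0.3,-0.04],[0,0,0]],[1,[0,0,0],[0,0,0]]]}}

```text
time: 10.75
ee_pos: [0.5322, -0.2497, 0.108]
tcp_rot: [-171.6, 0.1, 109.3]
wrist_force: [-0.2, -1.1, -2.4]
opening: 0.0127
```

```bash
python3 -c "
from geo import *
go(97,12,8.5,step=5,ang=3);print(get_obs()['torque'].round(2))
"
```

```text
tip mm [88.4 -0.3 12.6] tilt 8.4 yawerr -0.01 roll -0.08
t 10.75 at [ 0.5322 -0.2497  0.108 ] [-1.7160e+02  8.0000e-02  1.0931e+02] F [-0.2 -1.1 -2.4] open 0.0127 n 2
[[0.01, 0.44, -0.04], [0.05, 0.04, -0.0]]
[[0.01, 0.44, -0.04], [0.05, 0.04, -0.0]]
[ 0.06 -0.2  -0.03]
```

Request:
{"api": "play_rows", "payload": {"rows": [[1,[0,0.4,-0.04],[0,0,0]],[1,[0,0.4,-0.04],[0,0,0]],[1,[0,0.1,0],[0,0,0]],[1,[0,0,0],[0,0,0]]]}}

```text
time: 11.15
ee_pos: [0.5415, -0.2464, 0.1074]
tcp_rot: [-171.6, 0.1, 109.3]
wrist_force: [0.6, 0.2, -2.8]
opening: 0.0129
```

```bash
python3 -c "
from geo import *
go(99,11,8.5,step=5,ang=3);print(get_obs()['torque'].round(2))
from ov import *
s=camera('side');t=camera('top')
ov(s,[],290,220,100,100,7,'q7');ov(t,[],350,180,90,90,6,'q8')
"
```

```text
tip mm [98.3 -0.3 12. ] tilt 8.41 yawerr -0.01 roll -0.07
t 11.15 at [ 0.5415 -0.2464  0.1074] [-1.7159e+02  7.0000e-02  1.0931e+02] F [ 0.6  0.2 -2.8] open 0.0129 n 1
[[0.02, 0.1, 0.07], [0.09, 0.07, -0.01]]
[ 0.05 -0.19 -0.03]
```

View pics/q7.png

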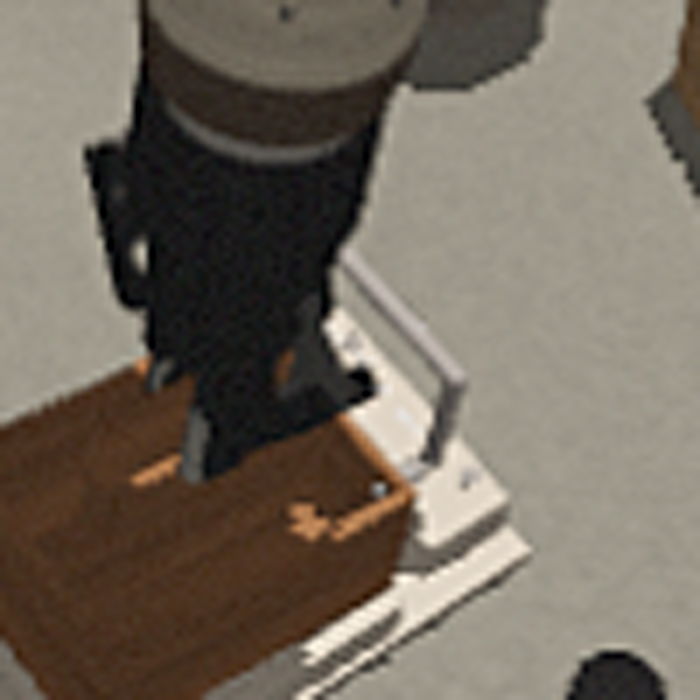

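```bash
python3 -c "
from geo import *
go(99.5,10.6,5,step=5,ang=.9);
go(99.5,10.3,0,step=5,ang=.9)
"
```

```text
tip mm [98.  -0.3 12. ] tilt 8.41 yawerr -0.02 roll -0.07
t 11.25 at [ 0.5413 -0.2465  0.1074] [-1.7159e+02  7.0000e-02  1.0930e+02] F [ 0.2 -0.2 -3.2] open 0.0129 n 4
[[0.0, -0.08, 0.18], [-0.85, 0.02, -0.0]]
[[0.0, -0.08, 0.18], [-0.85, 0.02, -0.0]]
[[0.0, -0.08, 0.18], [-0.85, 0.02, -0.0]]
[[0.0, -0.08, 0.18], [-0.85, 0.02, -0.0]]
tip mm [98.  -0.3 12. ] tilt 8.41 yawerr -0.02 roll -0.07
t 11.25 at [ 0.5413 -0.2465  0.1074] [-1.7159e+02  7.0000e-02  1.0930e+02] F [ 0.2 -0.2 -3.2] open 0.0129 n 10
[[0.0, -0.09, 0.17], [-0.84, 0.01, -0.0]]
[[0.0, -0.09, 0.17], [-0.84, 0.01, -0.0]]
[[0.0, -0.1, 0.17], [-0.84, 0.01, -0.0]]
[[0.0, -0.1, 0.16], [-0.84, 0.01, -0.0]]
[[0.0, -0.1, 0.16], [-0.84, 0.01, -0.0]]
[[0.0, -0.1, 0.16], [-0.84, 0.01, -0.0]]
[[0.0, -0.11, 0.16], [-0.84, 0.01, -0.0]]
[[0.0, -0.11, 0.16], [-0.84, 0.01, -0.0]]
[[0.0, -0.11, 0.16], [-0.84, 0.01, -0.0]]
[[0.0, -0.11, 0.15], [-0.84, 0.01, -0.0]]
```

Request:
{"api": "play_rows", "payload": {"rows": [[1,[0,-0.08,0.18],[-0.85,0,0]],[1,[0,-0.08,0.18],[-0.85,0,0]],[1,[0,-0.08,0.18],[-0.85,0,0]],[1,[0,-0.08,0.17],[-0.85,0,0]],[1,[0,0,0],[0,0,0]]]}}

```text
time: 11.75
ee_pos: [0.5365, -0.2481, 0.1002]
tcp_rot: [-175.3, 0.1, 109.3]
wrist_force: [-0.9, -0.6, -2.7]
opening: 0.0128
```

```bash
python3 -c "
from geo import *
go(99.5,10.3,0,step=5,ang=.9);print(get_obs()['torque'].round(2))
"
```

```text
tip mm [99.  -0.3 10.5] tilt 4.71 yawerr -0.04 roll -0.07
t 11.75 at [ 0.5365 -0.2481  0.1002] [-1.7529e+02  7.0000e-02  1.0928e+02] F [-0.9 -0.6 -2.7] open 0.0128 n 6
[[0.0, -0.1, 0.14], [-0.78, 0.01, -0.01]]
[[0.0, -0.1, 0.14], [-0.78, 0.01, -0.01]]
[[0.0, -0.1, 0.14], [-0.78, 0.01, -0.01]]
[[0.0, -0.1, 0.14], [-0.78, 0.01, -0.01]]
[[0.0, -0.1, 0.14], [-0.78, 0.01, -0.01]]
[[0.0, -0.11, 0.14], [-0.78, 0.01, -0.01]]
[ 0.03 -0.13 -0.04]
```

Request:
{"api": "play_rows", "payload": {"rows": [[1,[0,-0.1,0.14],[-0.8,0,0]],[1,[0,-0.1,0.14],[-0.8,0,0]],[1,[0,-0.1,0.14],[-0.8,0,0]],[1,[0,-0.1,0.13],[-0.8,0,0]],[1,[0,0,0],[0,0,0]]]}}

```text
time: 12.25
ee_pos: [0.5317, -0.2498, 0.0947]
tcp_rot: [-178.8, 0.1, 109.3]
wrist_force: [0.2, -0.3, -2.6]
opening: 0.013
```

```bash
python3 -c "
from geo import *
go(99.5,10.,0,step=5,ang=.9);print(get_obs()['torque'].round(2))
"
```

```text
tip mm [99.2 -0.4 10.8] tilt 1.22 yawerr -0.04 roll -0.09
t 12.25 at [ 0.5317 -0.2498  0.0947] [-1.7878e+02  9.0000e-02  1.0927e+02] F [ 0.2 -0.3 -2.6] open 0.013 n 2
[[0.01, -0.07, 0.14], [-0.61, 0.04, -0.02]]
[[0.01, -0.07, 0.14], [-0.61, 0.04, -0.02]]
[-0.07  0.02 -0.03]
```

Request:
{"api": "play_rows", "payload": {"rows": [[1,[0,-0.07,0.14],[-0.6,0,0]],[1,[0,-0.07,0.14],[-0.6,0,0]],[1,[0,0,0],[0,0,0]],[1,[0,0,0],[0,0,0]]]}}

```text
time: 12.65
ee_pos: [0.5305, -0.2505, 0.0922]
tcp_rot: [179.9, 0.1, 109.3]
wrist_force: [-0.1, 0.4, -2.6]
opening: 0.013
```

```bash
python3 -c "
from geo import *
go(99.5,10.,0,step=5,ang=.9);print(get_obs()['torque'].round(2))
from ov import *
s=camera('side');t=camera('top')
ov(s,[(CR,CRADLE,(0,0,255))],250,220,130,110,6,'q9')
"
```

```text
tip mm [99.8 -0.7 10.6] tilt -0.13 yawerr -0.05 roll -0.13
t 12.65 at [ 0.5305 -0.2505  0.0922] [1.7987e+02 1.3000e-01 1.0926e+02] F [-0.1  0.4 -2.6] open 0.013 n 1
[[0.04, -0.01, 0.04], [0.13, 0.13, -0.05]]
[0.05 0.05 0.02]
```

View pics/q9.png

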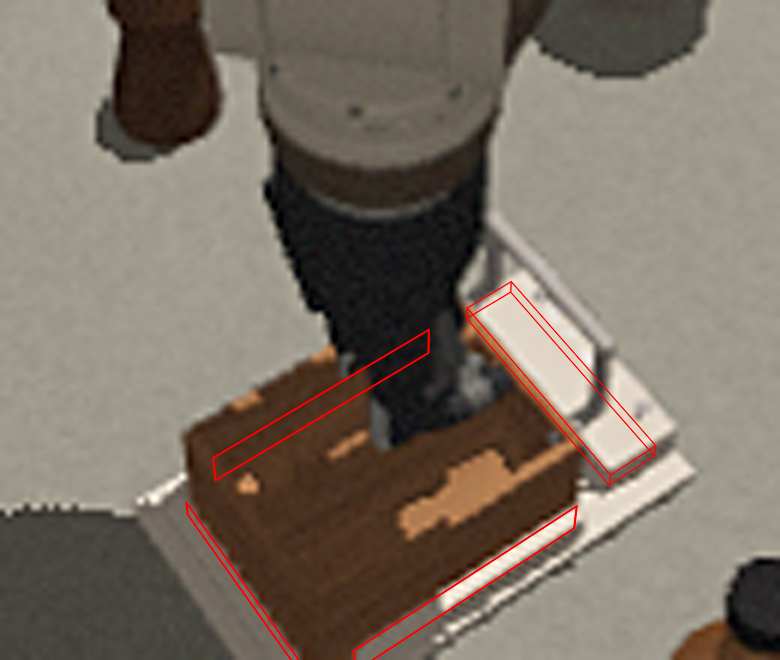

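Request:
{"api": "play_rows", "payload": {"rows": [[1,[0,0,0.08],[0.1,0.1,0]],[1,[0,0,0.08],[0,0,0]],[1,[0,0,0],[0,0,0]]]}}

```text
time: 13.05
ee_pos: [0.5307, -0.2506, 0.0922]
tcp_rot: [180.0, 0.1, 109.3]
wrist_force: [-0.3, -0.9, -3.2]
opening: 0.0131
```

```bash
python3 -c "
from geo import *
go(99.5,10.,0,step=5,ang=.9);print(get_obs()['torque'].round(2))"
```

```text
tip mm [99.8 -0.7 10.4] tilt -0.02 yawerr -0.04 roll -0.07
t 13.05 at [ 0.5307 -0.2506  0.0922] [1.7998e+02 7.0000e-02 1.0927e+02] F [-0.3 -0.9 -3.2] open 0.0131 n 1
[[0.05, -0.02, 0.04], [0.02, 0.07, -0.04]]
[ 0.02 -0.02  0.03]
```

Request:
{"api": "play_rows", "payload": {"rows": [[1,[0,0,0.2],[0,0,0]],[1,[0,0,0],[0,0,0]]]}}

```text
time: 13.25
ee_pos: [0.5309, -0.2507, 0.0924]
tcp_rot: [179.9, 0.1, 109.3]
wrist_force: [0.2, 0.4, -2.8]
opening: 0.013
```

```bash
python3 -c "
from geo import *
go(99.5,10.,0,step=5,ang=.9);print(get_obs()['torque'].round(2))"
```

```text
tip mm [100.1  -1.   10.8] tilt -0.08 yawerr -0.03 roll -0.14
t 13.25 at [ 0.5309 -0.2507  0.0924] [1.7992e+02 1.4000e-01 1.0928e+02] F [ 0.2  0.4 -2.8] open 0.013 n 1
[[0.07, -0.04, 0.06], [0.08, 0.14, -0.03]]
[ 0.01 -0.   -0.  ]
```

Request:
{"api": "play_rows", "payload": {"rows": [[1,[0,0,0.2],[0,0,0]],[1,[0,0,0.2],[0,0,0]],[1,[0,0,0.2],[0,0,0]]]}}

```text
time: 13.55
ee_pos: [0.5313, -0.2509, 0.092]
tcp_rot: [179.8, 0.3, 109.3]
wrist_force: [-7.3, 2.7, 17.0]
opening: 0.0127
```

```bash
python3 -c "
from geo import *
go(99.5,10.,0,step=5,ang=.9);print(get_obs()['torque'].round(2))"
```

```text
tip mm [100.6  -1.5  10.6] tilt -0.24 yawerr -0.03 roll -0.32
t 13.55 at [ 0.5313 -0.2509  0.092 ] [179.76   0.32 109.28] F [-7.3  2.7 17. ] open 0.0127 n 1
[[0.1, -0.07, 0.02], [0.24, 0.32, -0.03]]
[0.86 1.66 0.02]
```

Request:
{"api": "play_rows", "payload": {"rows": [[1,[0,0,-0.05],[0.2,0.3,0]],[1,[0,0,0],[0,0,0]]], "newtons": 20}}

```text
time: 13.75
ee_pos: [0.5314, -0.2508, 0.0926]
tcp_rot: [180.0, 0.0, 109.3]
wrist_force: [0.6, 0.4, -2.7]
opening: 0.013
```

```bash
python3 -c "
from geo import *
go(99.5,10.,0,step=5,ang=.9);print(get_obs()['torque'].round(2))"
```

```text
tip mm [100.4  -1.1  10.9] tilt -0.05 yawerr -0.02 roll -0.02
t 13.75 at [ 0.5314 -0.2508  0.0926] [1.7995e+02 2.0000e-02 1.0928e+02] F [ 0.6  0.4 -2.7] open 0.013 n 1
[[0.1, -0.08, 0.08], [0.05, 0.02, -0.02]]
[-0.03 -0.02 -0.01]
```

Request:
{"api": "play_rows", "payload": {"rows": [[1,[0,0,0.15],[0,0,0]],[1,[0,0,0.12],[0,0,0]],[0.8,[0,0,0],[0,0,0]],[0.6,[0,0,0],[0,0,0]],[0.4,[0,0,0],[0,0,0]],[0.2,[0,0,0],[0,0,0]],[0,[0,0,0],[0,0,0]],[0,[0,0,0],[0,0,0]]]}}

```text
time: 14.55
ee_pos: [0.5317, -0.2509, 0.0908]
tcp_rot: [179.9, 0.1, 109.3]
wrist_force: [-0.5, 0.2, -0.4]
opening: 0.0854
```

```bash
python3 -c "
from geo import *
plan([.5314,-.2508,.26],[180,0,109.3]);print(get_obs()['torque'].round(2))"
```

```text
t 14.55 at [ 0.5317 -0.2509  0.0908] [1.7992e+02 5.0000e-02 1.0929e+02] F [-0.5  0.2 -0.4] open 0.0854 n 5
[[0.0, -0.0, -3.38], [0.02, 0.01, -0.0]]
[[0.0, -0.0, -3.38], [0.02, 0.01, -0.0]]
[[0.0, -0.0, -3.38], [0.02, 0.01, -0.0]]
[[0.0, -0.0, -3.38], [0.02, 0.01, -0.0]]
[[0.0, -0.01, -3.38], [0.02, 0.01, -0.0]]
[ 0.03  0.01 -0.03]
```

Released. I'll rise straight up, then back away to uncover the view.

Request:
{"api": "play_rows", "payload": {"rows": [[0,[0,0,-1],[0,0,0]],[0,[0,0,-2],[0,0,0]],[0,[0,0,-3],[0,0,0]],[0,[0,0,-3.5],[0,0,0]],[0,[0,0,-3.5],[0,0,0]],[0,[0,0,-3],[0,0,0]],[0,[0,-4,0],[0,0,0]],[0,[0,-4,0],[0,0,0]],[0,[0,-4,0],[0,0,0]],[0,[0,-4,0],[0,0,0]],[0,[0,-2,0],[0,0,0]],[0,[0,0,0],[0,0,0]]]}}

```text
time: 15.75
ee_pos: [0.3564, -0.3116, 0.2652]
tcp_rot: [179.7, 0.4, 109.4]
wrist_force: [0.3, -0.0, 0.0]
opening: 0.0854
```

```bash
python3 -c "
from geo import *
print(*where())
from ov import *
s=camera('side');t=camera('top');save(s,'sideF');save(t,'topF')
B=[(a-[0,0,.045],b-[0,0,.045]) for a,b in CADDY]
J=[(CR,CRADLE,(0,0,255)),(CR,B,(0,255,0))]
ov(s,J,250,215,130,130,6,'z1');ov(t,J,350,180,75,85,7,'z2');ov(s,[],250,215,130,130,6,'z3')
for n,c in(('s',s),('t',t)):
  for th in ['mill','jar','mug','mortar','oil','spice']:
    r=spotter.spot_in(c,th); print(n,th,[(np.round(d['point'],3).tolist(),round(d['confidence'],2)) for d in r[:2]])
"
```

```text
tip mm [-84.5  -0.9 183.9] tilt -0.26 yawerr 0.13 roll -0.42
s mill [([0.494, -0.028, 0.065], 0.7)]
s jar [([0.616, -0.01, 0.051], 0.79)]
s mug [([0.447, 0.494, 0.07], 0.7)]
s mortar [([0.731, 0.011, 0.056], 0.86)]
s oil [([0.61, -0.421, 0.121], 0.92), ([0.598, 0.181, 0.012], 0.67)]
s spice [([0.482, -0.45, 0.095], 0.93), ([0.599, 0.182, 0.012], 0.27)]
t mill [([0.49, -0.009, 0.107], 0.45)]
t jar [([0.62, 0.006, 0.07], 0.65)]
t mug [([0.418, 0.474, 0.038], 0.64), ([0.488, -0.008, 0.105], 0.36)]
t mortar [([0.729, 0.004, 0.054], 0.56)]
t oil [([0.612, -0.397, 0.122], 0.79)]
t spice [([0.481, -0.431, 0.099], 0.53)]
```

View pics/z1.png

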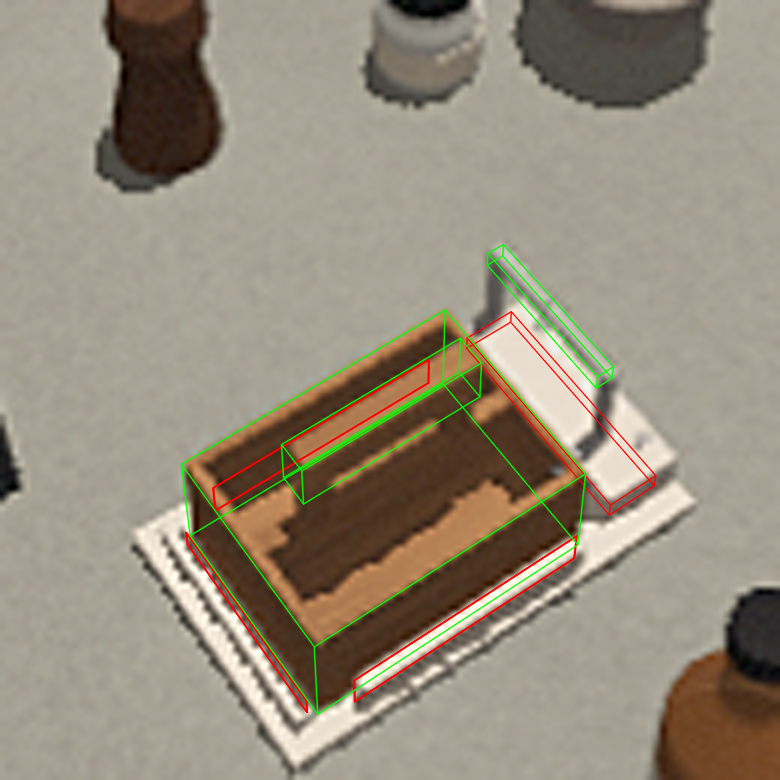

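View pics/z3.png

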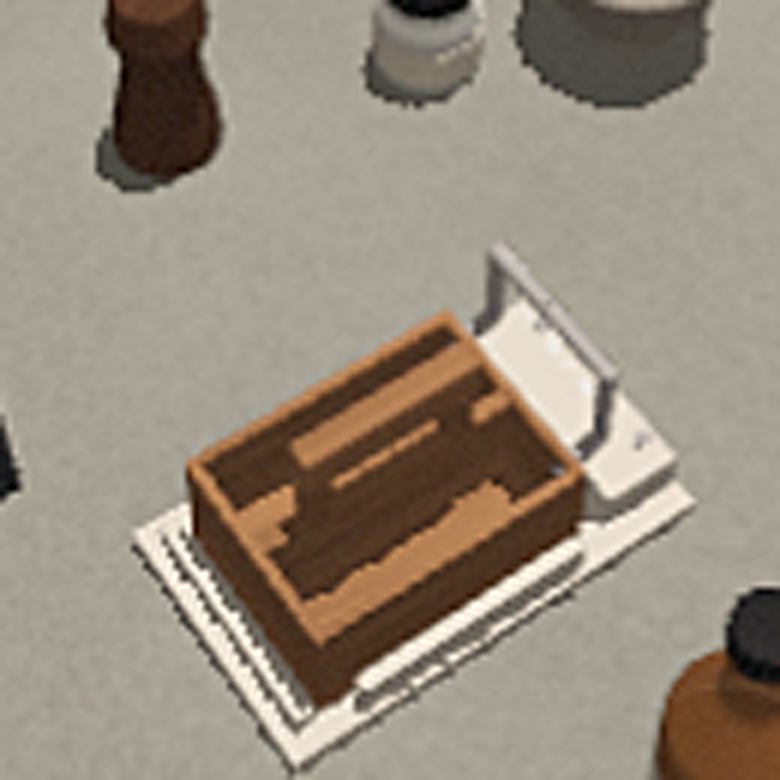

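View pics/z2.png

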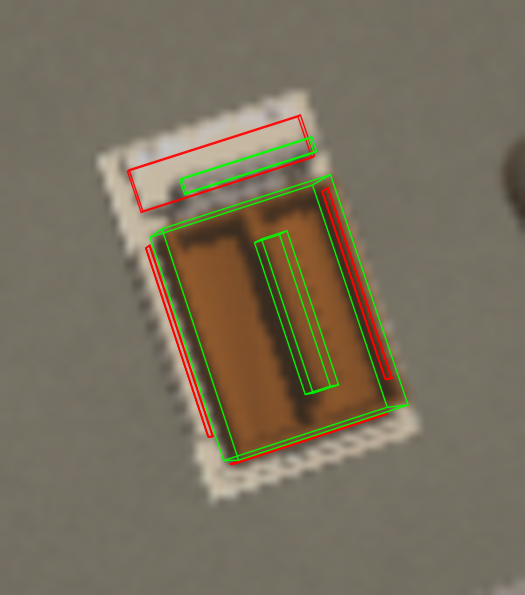

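View pics/sideF.png

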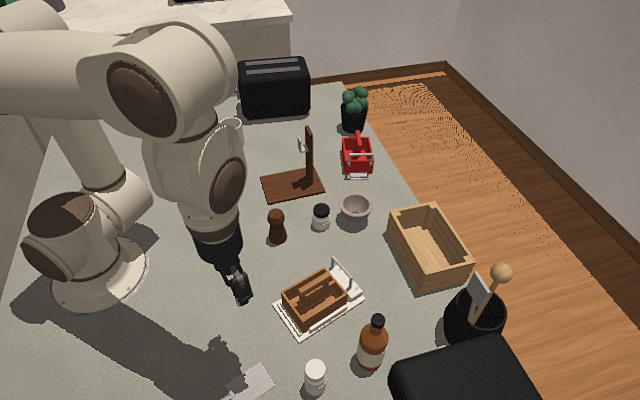

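The caddy lies flat in the cradle at (318,298), with the front ridge free in front of it. The mug at (232,130) is mostly hidden by the arm here, which explains its shifted side reading; the top camera has it within 2 mm of where it began.

```bash
python3 -c "
from h import *
print(job_done())"
```

```text
the job is handed in; nothing more can be done
None
```

The wooden caddy is off its hook and lying flat in the travel cradle, and I've handed the job in. It gives no verdict, so what follows is from my own checks.

**What I did:**
- I gripped the brown caddy by its bar, lifted it straight up past the hook tip and backed away from the post. At the pauses, the wrist force was never more than about 4 N.
- I carried it over the mill and tilted the front up by about 8.4°. I slid the tongue to about 98 mm under the lip (the step needs more than 86 mm).
- I swung the front down at about 8° per second, let go on the floor and withdrew. It took about 16 s of the 48 s allowed.

**Last checks:**
- **Caddy:** the final pictures show it flat between the side walls and behind the front ridge, with the tongue under the lip. My estimate before release was a tongue x of about 100 mm (allowed 92 to 106), 1 mm off to the side and under 0.1° out of line. The outlines drawn over both pictures agree to about 2 mm.
- **Robot:** after release it carried no load, and it now stands well clear with the fingers open.
- **Other things on the counter:** the networks found all six within a few millimetres of their starting places in the top view.

**What disagreed or was rough:**
- The side camera put the mug about 57 mm from its first reading, but the arm hid most of it there. The top camera has it unmoved.
- While seating the caddy, small downward moves at first did nothing, then a slightly larger one pressed it onto the floor with about 17 N. I eased that off before letting go.

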